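# Knock down the red bench stop with the mallet

## Task

Knock the red-capped bench stop fully down with a brisk blow of the mallet held by its handle, and leave the black-capped stop up. The handle is out of reach in the mallet's dock, so first lift the mallet out by its head, stand it on the cork mat on its striking face, let go, and take it again by the handle. Afterwards stand it back on the cork mat on its striking face, head wholly on the mat, with the carved owl and hare left standing where they are.

Things in the scene. Friction and masses are not known exactly. Their poses are not given: they have to be found in the camera images.
- mallet: joiner's mallet, 0.35 kg, standing on its lower striking face: pale beech head 46 x 46 mm, 72 mm high, flat striking face at each end; dark flat-sided handle 22 mm wide, 26 mm high, level along -x (x = -23 to -173 mm), centre line 36 mm above the lower face. Origin: centre of the lower striking face; z up through the head. Centre of mass about 10 mm from the head axis towards the handle
- mallet_grip (a point): point on the handle's centre line 75 mm from the head's axis, 36 mm above the lower striking face: a good place to grip the handle, from above, fingers across its 22 mm width
- dock: fixed wooden dock, 250 x 100 mm. Origin: centre of its underside. The mallet stands on its 6 mm base, head at x = +78 mm within low lips (top at 14 mm), handle along -x in a 30 mm slot between cheeks 28 mm thick, 58 mm high (x = -123 to +40 mm), too narrow for fingers. The head can be gripped from above across y, 30 mm or more above the base
- cork_mat: fixed round cork mat, 150 mm across, 5 mm thick, where the mallet is to stand. Origin: centre of its underside (bench top); its top is 5 mm higher
- stop_red: bench stop with the red cap: grey housing 56 x 56 mm, 20 mm high with a dark collar to 28 mm, screwed to the bench; a vertical sprung steel pin 20 mm thick with a red cap 27 mm across rises from its middle. Cap top 58 mm above the bench when up, 44 mm when fully down. Origin: centre of the housing's underside
- stop_black: bench stop of the same shape and size with a black cap, to be left up. Origin: centre of the housing's underside
- cap_red (a point): centre of the top face of the red cap (moves with the pin)
- cap_black (a point): centre of the top face of the black cap (moves with the pin)
- pin_red (a joint): travel of the red-capped pin in m: 0 = up, 0.014 = fully down; a detent holds it where it is driven (about 7 to 9 N to move it)
- pin_black (a joint): travel of the black-capped pin in m: 0 = up, 0.014 = fully down
- owl: small carved wooden owl, 44 x 54 mm, 83 mm high, loose, to be left alone. Origin: centre of its underside
- hare: small carved wooden hare, 36 x 81 mm, 74 mm high, loose, to be left alone. Origin: centre of its underside

How it is judged:
By the outcome, as a careful person would: the job done as asked, in the order asked, and still so for the second after the job is handed in, with the robot touching nothing.
It also fails if it takes over 56 s, if anything falls off the work surface, if the arm or the gripper's body presses on something with over 40 N, if the wrist force passes 120 N, or if a joint passes its speed limit or range.

## Robot

A 6-joint arm with a two-finger parallel gripper is mounted at the origin on the work surface; the furniture and walls round the work are solid. World frame = base frame: x ahead of the robot, y to its left, z up, the work surface at z = 0. Lengths are in m, angles in rad, forces in N, time in s.
With the tool pointing down it reaches from about 0.375 to 0.825 m from the base axis. Payload 5.5 kg.
Tool frame: the origin (TCP) lies between the finger pads; the fingertips stand manip.tip_reach ahead of it and the grasp point (between the pads) lies 2 mm behind it (manip.tip_reach is the distance from the TCP to the fingertips, in m); z points along the fingers, y is the line along which they close (so a half turn about z gives the same grasp; the last joint's range is limited). The gripper opens to 85 mm and grips with 20 to 120 N. Pads are 22 mm wide; open, the fingers measure 114 mm over their backs; the gripper's body (76 mm by 85 mm) begins 54 mm behind the grasp point. The pads swing forward as they close: fully open they stand 13 mm farther back than shut.
Start: joints at [1.195, 0.314, -0.047, 1.21, 0, 1.571], TCP at [0.22, 0.558, 0.248] pointing down, gripper open.
Joint ranges: [-2.67, 2.67], [-0.69, 1.73], [-1.03, 1.25], [-2.08, 2.16], [-1.42, 1.45], [-3.14, 3.14]. Speed limits (rad/s): [2.39, 2.39, 3.01, 3.14, 3.14, 3.14].

## Interface

Orientations are given as a 3x3 rotation matrix whose columns are the frame's x, y, z axes.
In Python, from cell import manip gives the robot as it stands.
- The arm moves only by the tool send_rows, never from a script. Its argument "rows" is a list of rows, each a list of 2 entries, a list of its own where there are three numbers: the shift along the tool's x, y, z in m, then the turn about the tool's z in degrees. In form: [[[dx, dy, dz], twist], ...]. A call has 1 to 12 rows; each row shifts and turns the commanded pose from where the row before left it, along the tool's axes as they then stand; what a row does not reach is not made up. A row lasts 1/12 s, in which the tool goes at most 41.7 mm and 7.16 degrees, less where a joint would pass 70% of its speed; a pose out of reach is approached as far as the arm can. A call with a gripper value outside its range is refused whole. "fingers" is the closure, from -1 (fully open) to 1 (shut), set as the call begins (left out, the last holds). The fingers move at their own pace and stop on an object; "force" is the grip in N (left out, the last holds). Time passes only in rows, so rows that do not move let the fingers close. It gives the time, the measured TCP pose, the force, the opening and the grip force at its end, in the units of the state.
- manip.read_state(): the state, without advancing time (a new reading comes with each control period).
- manip.snapshot(name): name is "scene" or "side" or "wrist"; returns the picture (420x560x3 uint8, red, green, blue); there is no depth.
- manip.camera_info(name): a dict with "fx", "fy", "cx", "cy" (pixels), "T" (4x4, takes a point from camera to world coordinates); the wrist camera has in their place "tool_from_camera" (4x4, takes a point from camera to tool coordinates, whose origin is the TCP and whose axes are the flange's). Camera axes: x right, y down, z forward; pixel columns grow to the right and rows downward; lengths in m; the calibration is good to about 2 mm. A picture is of the moment at which its call begins: read the wrist's pose just before it. camera_info takes no time and is no camera call.
- manip.finish_job(): hands the job in; it is judged then, once.
The state is a dict: "clock": time; "qpos": joint angles; "joint_vel": joint speeds; "effort": joint torques, N m; "ee_pos": TCP position; "tool_rot": TCP orientation; "contact_force": force on the tool from outside, world axes, zero at the start; "torque": the same for the moment, N m; "grip_width": opening from 0.0 (shut) to 1.0 (fully open); "finger_force": force on a finger pad.
Only numpy, scipy, OpenCV 4.12 (cv2) and the standard library are available. Lean on these libraries where they do the work, as an engineer would, in place of code of your own. Each camera call takes 0.05 s, during which the arm holds its last target. There are 200 camera calls.

## Working session

There is one attempt and no reset: what is moved stays moved. The work goes in short steps, Python scripts to look and compute and a tool call to move; the robot and the scene stay as the last step left them, time stands still between calls to the robot, and variables do not carry over. Pictures are saved under pics/ and viewed, at most 13 in all, crops included, and the job is handed in when it is done.

Besides the shell and the picture viewer there is one more tool, called after "Request:" by a JSON object that holds its "op" and its "data". send_rows: Moves the arm, as the interface text tells. Its arguments: {"type":"object","properties":{"rows":{"type":"array","items":{"type":"array"}},"fingers":{"type":"number"},"force":{"type":"number"}},"required":["rows"]}

```bash
mkdir -p pics; ls
cat > h.py <<'E'
import numpy as np, cv2
from cell import manip
def snap(n,f):
    s=manip.read_state(); im=manip.snapshot(n); cv2.imwrite(f,im[:,:,::-1]); return s,im
def cam(n,s=None):
    c=manip.camera_info(n)
    if 'T' in c: T=np.array(c['T'])
    else:
        W=np.eye(4);W[:3,:3]=s['tool_rot'];W[:3,3]=s['ee_pos'];T=W@np.array(c['tool_from_camera'])
    return c,T
def ray(n,px,s=None):
    c,T=cam(n,s); d=T[:3,:3]@np.array([(px[0]-c['cx'])/c['fx'],(px[1]-c['cy'])/c['fy'],1]); return T[:3,3],d
def onz(n,px,z,s=None):
    o,d=ray(n,px,s); return o+d*(z-o[2])/d[2]
def tri(r1,r2):
    A=np.array([r1[1],-r2[1]]).T; t=np.linalg.lstsq(A,r2[0]-r1[0],rcond=None)[0]
    a=r1[0]+t[0]*r1[1]; b=r2[0]+t[1]*r2[1]; return (a+b)/2,np.linalg.norm(a-b)
def proj(n,p,s=None):
    c,T=cam(n,s); q=T[:3,:3].T@(np.array(p)-T[:3,3]); return c['fx']*q[0]/q[2]+c['cx'],c['fy']*q[1]/q[2]+c['cy']
E
python3 - <<'E'
from h import *
ims=[]
for n in('scene','side','wrist'):
    s,im=snap(n,f'pics/{n}0.png')
print(manip.tip_reach,s['clock'],s['ee_pos'],np.round(s['tool_rot'],3),s['grip_width'])
for n in('scene','side'):print(np.round(cam(n)[1],3).tolist())
print(np.round(cam('wrist',s)[1],3).tolist())
E
```

```text
pics
0.017 0.1 [0.22005542 0.55765962 0.24753696] [[-0.93   0.367 -0.001]
 [ 0.367  0.93  -0.001]
 [-0.    -0.002 -1.   ]] 1.0003532524151297
[[0.545, -0.62, 0.564, -0.248], [-0.839, -0.405, 0.365, -0.538], [0.002, -0.672, -0.741, 1.04], [0.0, 0.0, 0.0, 1.0]]
[[-1.0, -0.016, 0.009, 0.476], [-0.018, 0.654, -0.756, 0.72], [0.006, -0.756, -0.654, 0.756], [0.0, 0.0, 0.0, 1.0]]
[[0.368, 0.891, 0.265, 0.152], [0.93, -0.352, -0.107, 0.584], [-0.002, 0.286, -0.958, 0.374], [0.0, 0.0, 0.0, 1.0]]
```

View pics/scene0.png

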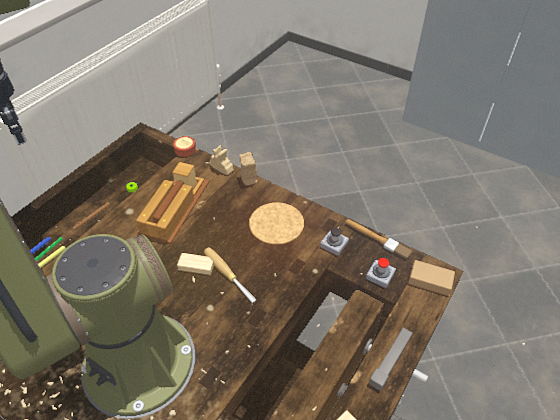

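View pics/side0.png

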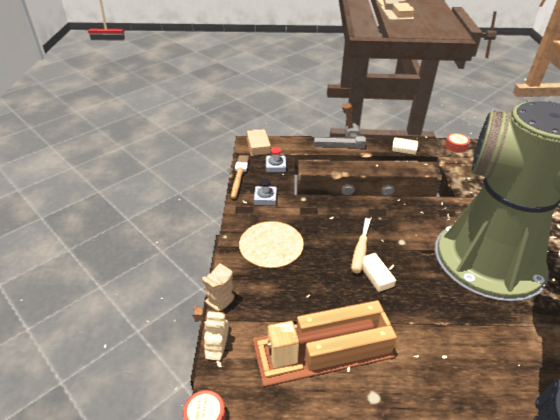

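The scene view shows the dock and mallet at (175,200), the mat at (277,222), and the black and red stops at (334,235) and (382,267). In the side view the mallet head is at (284,343), the mat at (271,244), and the carvings at (218,290) and (216,335).

Run:
```python
from h import *
sc=cv2.imread('pics/scene0.png'); sd=cv2.imread('pics/side0.png')
def red(im,roi):
    x,y,w,h=roi; c=im[y:y+h,x:x+w].astype(int); m=(c[:,:,2]>130)&(c[:,:,1]<70)&(c[:,:,0]<70)
    v,u=np.nonzero(m); return u.mean()+x,v.mean()+y,len(u)
a=red(sc,(360,250,50,40)); b=red(sd,(255,140,45,30)); print('red',a,b,tri(ray('scene',a),ray('side',b)))
print(onz('scene',a,.054),onz('side',b,.054))
def mat(im,roi):
    x,y,w,h=roi; c=cv2.cvtColor(im[y:y+h,x:x+w],cv2.COLOR_BGR2HSV); m=((c[:,:,2]>130)&(c[:,:,1]>60)).astype(np.uint8)
    m=cv2.morphologyEx(m,cv2.MORPH_CLOSE,np.ones((5,5)))
    k=max(cv2.findContours(m,0,2)[0],key=cv2.contourArea)+np.array([x,y]); return k
for n,im,r in(('scene',sc,(235,190,80,65)),('side',sd,(230,215,85,60))):
    k=mat(im,r)[:,0]; P=np.array([onz(n,p,.005) for p in k]); 
    (c,rad)=cv2.minEnclosingCircle(P[:,:2].astype(np.float32)); print('mat',c,rad,k.min(0),k.max(0))
# black: guesses
print('blk',tri(ray('scene',(335.5,229)),ray('side',(266,184))))
A=cv2.resize(sc[140:250,120:270],None,fx=4,fy=4,interpolation=2)[:, :600]
cv2.imwrite('pics/z1.png',A)
B=cv2.resize(sd[260:375,195:400],None,fx=3.9,fy=3.9,interpolation=2); cv2.imwrite('pics/z2.png',B)
C=cv2.resize(sc[200:300,310:400],None,fx=4,fy=4,interpolation=2);D=cv2.resize(sd[130:230,225:315],None,fx=4,fy=4,interpolation=2)
cv2.imwrite('pics/z3.png',np.hstack([C,D]))
```

```text
red (np.float64(383.1794871794872), np.float64(262.2692307692308), 78) (np.float64(275.35714285714283), np.float64(152.5), 14) (array([ 0.49913774, -0.34397548,  0.05142191]), np.float64(0.003736931687294202))
[ 0.49938979 -0.3449109   0.054     ] [ 0.49756643 -0.3379826   0.054     ]
mat (0.5284140706062317, -0.0609038770198822) 0.13063207268714905 [249 190] [314 254]
mat (0.5329254865646362, -0.027082283049821854) 0.10865308344364166 [230 215] [303 274]
blk (array([ 0.52199435, -0.19591956,  0.05576911]), np.float64(0.009563858494571765))
```

View pics/z2.png

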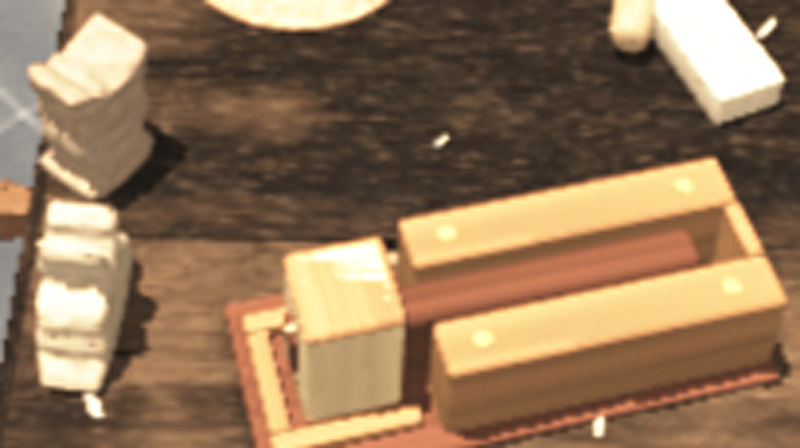

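View pics/z3.png

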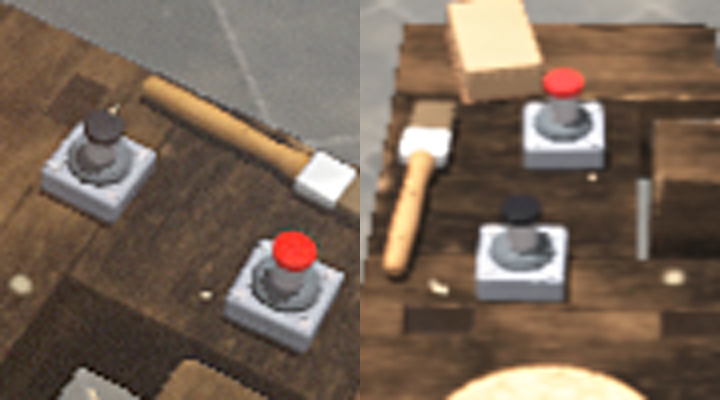

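View pics/z1.png

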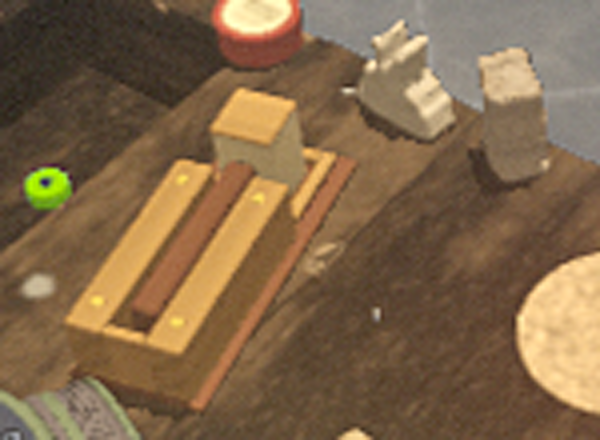

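Run:
```python
from h import *
sc=cv2.imread('pics/scene0.png'); sd=cv2.imread('pics/side0.png')
A=[(237,88),(302,103),(283,148),(213,133)]; B=[(285,250),(380,238),(405,322),(303,342)]
f=lambda p,s,o:(p[0]/s+o[0],p[1]/s+o[1])
a=[f(p,4,(120,140)) for p in A]; b=[f(p,3.9,(195,260)) for p in B]
for n,q in(('scene',a),('side',b)):
    P=np.array([onz(n,p,.078)[:2] for p in q]); print(n,P.round(3).tolist(),'c',P.mean(0).round(4),[round(np.linalg.norm(P[i]-P[i-1]),3) for i in range(4)], 'yaw mod90',[round(np.degrees(np.arctan2(*(P[i]-P[i-1])[::-1]))%90,1) for i in range(4)])
# cheeks outer corners z=.058
for n,q in(('scene',[f(p,4,(120,140)) for p in [(185,160),(67,325),(290,185),(183,355)]]),('side',[f(p,3.9,(195,260)) for p in [(435,328),(780,258),(400,220),(715,158)]])):
    P=np.array([onz(n,p,.058)[:2] for p in q]);print(n,'cheek',P.round(3).tolist(),[np.degrees(np.arctan2(*(P[i]-P[i+1])[::-1])).round(1) for i in(0,2)],[np.linalg.norm(P[i]-P[i+1]).round(3) for i in(0,2)],P.mean(0))
for nm,p,q in(('red',(295,246),(204,78)),('blk',(103,123),(162,205))):
    p=f(p,4,(310,200));q=f(q,4,(225,130)); print(nm,onz('scene',p,.057),onz('side',q,.057),tri(ray('scene',p),ray('side',q)))
for n,im,(x,y,w,h) in(('scene',sc,(240,195,72,55)),('side',sd,(235,220,72,48))):
    c=im[y:y+h,x:x+w].astype(int); m=((c[:,:,2]>150)).astype(np.uint8); m=cv2.morphologyEx(m,cv2.MORPH_CLOSE,np.ones((5,5)));m=cv2.morphologyEx(m,cv2.MORPH_OPEN,np.ones((5,5)))
    k=max(cv2.findContours(m,0,2)[0],key=cv2.contourArea)[:,0]+np.array([x,y]); P=np.array([onz(n,p,.005)[:2] for p in k]);print('mat',cv2.minEnclosingCircle(P.astype(np.float32)),cv2.fitEllipse(P.astype(np.float32)))
# carvings base approx
for nm,p,q in(('hareish',(420,130),(70,385)),('owlish',(510,180),(100,195))): print(nm,onz('scene',f(p,4,(120,140)),0),onz('side',f(q,3.9,(195,260)),0))
```

```text
scene [[0.486, 0.289], [0.499, 0.24], [0.457, 0.222], [0.442, 0.272]] c [0.4711 0.2558] [np.float64(0.048), np.float64(0.05), np.float64(0.046), np.float64(0.053)] yaw mod90 [np.float64(20.6), np.float64(15.0), np.float64(23.4), np.float64(16.5)]
side [[0.498, 0.245], [0.454, 0.238], [0.443, 0.282], [0.488, 0.293]] c [0.4708 0.2644] [np.float64(0.048), np.float64(0.044), np.float64(0.045), np.float64(0.046)] yaw mod90 [np.float64(11.3), np.float64(9.8), np.float64(13.8), np.float64(13.8)]
scene cheek [[0.425, 0.287], [0.267, 0.247], [0.446, 0.21], [0.289, 0.167]] [np.float64(14.1), np.float64(15.1)] [np.float64(0.162), np.float64(0.162)] [0.35659156 0.22785058]
side cheek [[0.429, 0.272], [0.266, 0.231], [0.444, 0.213], [0.288, 0.173]] [np.float64(14.1), np.float64(14.5)] [np.float64(0.168), np.float64(0.161)] [0.35687754 0.22218149]
red [ 0.49998191 -0.34565757  0.057     ] [ 0.49600907 -0.34858901  0.057     ] (array([ 0.4967829 , -0.34591282,  0.05954585]), np.float64(0.0021300118223194927))
blk [ 0.52190174 -0.20057443  0.057     ] [ 0.51970698 -0.20099831  0.057     ] (array([ 0.52031243, -0.20071959,  0.05782077]), np.float64(0.0015941527989170939))
mat ((0.5010008811950684, -0.031147411093115807), 0.07649341970682144) ((0.5011368989944458, -0.031137077137827873), (0.1492195874452591, 0.1493159979581833), 178.78431701660156)
mat ((0.5003859996795654, -0.03294522687792778), 0.08335375785827637) ((0.5012330412864685, -0.0317457839846611), (0.14938566088676453, 0.15571589767932892), 177.02781677246094)
hareish [0.58543423 0.20979224 0.        ] [0.59950549 0.2690078  0.        ]
owlish [0.57900125 0.12180518 0.        ] [0.59778698 0.15903651 0.        ]
```

Request:
{"op": "send_rows", "data": {"rows": [[[-0.0287,-0.0156,0.002],0],[[-0.0287,-0.0156,0.002],0],[[-0.0287,-0.0156,0.002],0],[[-0.0287,-0.0156,0.002],0],[[-0.0287,-0.0156,0.002],0],[[-0.0287,-0.0156,0.002],0],[[-0.0287,-0.0156,0.002],0],[[-0.0287,-0.0156,0.002],0],[[-0.0287,-0.0156,0.002],0],[[-0.0287,-0.0156,0.002],0],[[-0.0287,-0.0156,0.002],0],[[-0.0287,-0.0156,0.002],0]], "fingers": -1}}

```text
clock: 1.15
ee_pos: [0.4725, 0.2561, 0.2241]
tool_rot: [[-0.93, 0.367, -0.0], [0.367, 0.93, -0.0], [0.0, -0.0, -1.0]]
contact_force: [1.1, 0.1, 0.2]
grip_width: 1.0
finger_force: 0.0
```

Request:
{"op": "send_rows", "data": {"rows": [[[0,0,0],-6],[[0,0,0],-6],[[0,0,0],-6],[[0,0,0],-6],[[0,0,0],-6],[[0,0,0],-5.8],[[0,0,0],0],[[0,0,0],0],[[0,0,0],0]]}}

```text
clock: 1.9
ee_pos: [0.4718, 0.2576, 0.2242]
tool_rot: [[-0.97, -0.244, -0.0], [-0.244, 0.97, -0.0], [0.0, -0.0, -1.0]]
contact_force: [-0.3, 0.6, 0.3]
grip_width: 0.999
finger_force: 0.0
```

```bash
cat >> h.py <<'E'
def go(p,psi):
    "tool-frame shift to world point p and twist to put tool y along psi+90 (deg, mod 180)"
    s=manip.read_state(); R=np.array(s['tool_rot']); yaw=np.degrees(np.arctan2(R[1,1],R[0,1]))
    e=(psi+90-yaw+90)%180-90
    print('t',s['clock'],'tcp',np.round(s['ee_pos'],4),'yaw_y',yaw.round(2),'q',np.round(s['qpos'],2),'F',np.round(s['contact_force'],1),'w',round(s['grip_width'],3),'ff',s['finger_force'])
    print('shift',(R.T@(np.array(p)-s['ee_pos'])).round(4),'twist',round(-e,2))
E
python3 - <<'E'
from h import *
go((.4715,.257,.2),14.3)
s,im=snap('wrist','pics/w1.png')
print([np.round(proj('wrist',(.4715,.257,.078),s),0)])
E
```

```text
t 1.9 tcp [0.4718 0.2576 0.2242] yaw_y 104.13 q [ 0.5   0.21 -0.24  1.12 -0.    0.25] F [-0.3  0.6  0.3] w 0.999 ff 0.0
shift [ 0.0004 -0.0005  0.0242] twist -0.17
[array([276., 198.])]
```

View pics/w1.png

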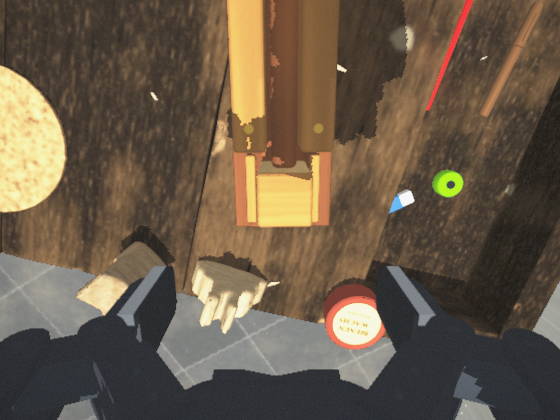

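Wrist view: the head top spans about x 257–313, y 175–227, the dock lies square in the image, and the carvings are at (130,275) and (225,285).

Run:
```python
from h import *
s=manip.read_state()
P=np.array([onz('wrist',p,.078,s) for p in((257,176),(311,175),(313,226),(258,227))]);print(P.round(4),P.mean(0))
c=[onz('wrist',p,.058,s)[:2] for p in((227,0),(237,152),(338,0),(331,152))]
for i in(0,2):d=c[i+1]-c[i];print(np.degrees(np.arctan2(d[1],d[0])))
m=(c[1]+c[3])/2; print(c,m, m+.038*np.array([np.cos(.25),np.sin(.25)]))
```

```text
[[0.4577 0.238  0.078 ]
 [0.4462 0.2803 0.078 ]
 [0.488  0.2939 0.078 ]
 [0.5003 0.2489 0.078 ]] [0.47305295 0.26525732 0.078     ]
16.050401257625936
14.111824935362714
[array([0.33560681, 0.18489157]), array([0.44578249, 0.21658885]), array([0.31510469, 0.26643504]), array([0.42620861, 0.2943668 ])] [0.43599555 0.25547782] [0.47281422 0.26487917]
```

Request:
{"op": "send_rows", "data": {"rows": [[[-0.002,0.0056,0.006],-0.5],[[0,0,0.016],0],[[0,0,0.018],0],[[0,0,0.018],0],[[0,0,0.018],0],[[0,0,0.018],0],[[0,0,0.018],0],[[0,0,0.018],0],[[0,0,0.016],0],[[0,0,0.012],0],[[0,0,0.006],0],[[0,0,0],0]]}}

```text
clock: 2.95
ee_pos: [0.4712, 0.2632, 0.0586]
tool_rot: [[-0.967, -0.255, -0.003], [-0.255, 0.967, -0.001], [0.003, -0.001, -1.0]]
contact_force: [-0.7, 0.1, -0.5]
grip_width: 1.002
finger_force: 0.0
```

Request:
{"op": "send_rows", "data": {"rows": [[[0,0,0],0],[[0,0,0],0],[[0,0,0],0],[[0,0,0],0],[[0,0,0],0],[[0,0,0],0],[[0,0,0],0],[[0,0,0],0]], "fingers": 1, "force": 60}}

```text
clock: 3.62
ee_pos: [0.4732, 0.2642, 0.0615]
tool_rot: [[-0.967, -0.255, 0.002], [-0.255, 0.967, 0.001], [-0.002, 0.001, -1.0]]
contact_force: [-1.1, 1.6, 7.0]
grip_width: 0.536
finger_force: 62.1
```

Request:
{"op": "send_rows", "data": {"rows": [[[0,0,-0.004],0],[[0,0,-0.008],0],[[0,0,-0.012],0],[[0,0,-0.015],0],[[0,0,-0.015],0],[[0,0,-0.015],0],[[0,0,-0.015],0],[[0,0,-0.015],0],[[0,0,-0.012],0],[[0,0,-0.008],0],[[0,0,-0.003],0],[[0,0,0],0]]}}

```text
clock: 4.62
ee_pos: [0.4726, 0.2636, 0.1829]
tool_rot: [[-0.967, -0.255, 0.001], [-0.255, 0.967, 0.0], [-0.001, 0.0, -1.0]]
contact_force: [0.0, 0.6, -3.8]
grip_width: 0.532
finger_force: 61.8
```

Run:
```python
from h import *
go((.501,-.0315,.18),14.8)
s,im=snap('side','pics/s1.png')
```

```text
t 4.6167 tcp [0.4726 0.2636 0.1829] yaw_y 104.77 q [ 0.51  0.24 -0.3   1.03 -0.    0.25] F [ 0.   0.6 -3.8] w 0.532 ff 61.84171915054321
shift [ 0.0478 -0.2926  0.0028] twist -0.03
```

View pics/s1.png

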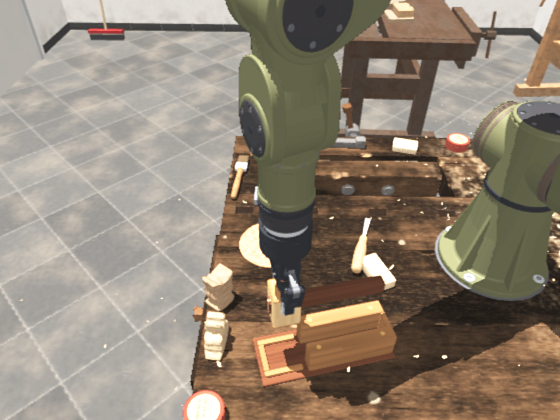

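The mallet is out of the dock with its handle level, and the carvings are untouched.

Request:
{"op": "send_rows", "data": {"rows": [[[0.002,-0.0126,0],0],[[0.004,-0.025,0],0],[[0.0046,-0.028,0],0],[[0.0046,-0.028,0],0],[[0.0046,-0.028,0],0],[[0.0046,-0.028,0],0],[[0.0046,-0.028,0],0],[[0.0046,-0.028,0],0],[[0.0046,-0.028,0],0],[[0.0046,-0.028,0],0],[[0.004,-0.02,0],0],[[0.001,-0.011,0],0]]}}

```text
clock: 5.67
ee_pos: [0.4996, -0.0345, 0.1813]
tool_rot: [[-0.968, -0.252, -0.002], [-0.252, 0.968, -0.001], [0.002, -0.001, -1.0]]
contact_force: [-0.3, -0.6, -3.6]
grip_width: 0.532
finger_force: 62.6
```

Request:
{"op": "send_rows", "data": {"rows": [[[0,0,0.01],0],[[0,0,0.02],0],[[0,0,0.02],0],[[0,0,0.02],0],[[0,0,0.02],0],[[0,0,0.012],0],[[0,0,0.006],0],[[0,0,0.004],0],[[0,0,0.002],0],[[0,0,0],0],[[0,0,0],0]]}}

```text
clock: 6.58
ee_pos: [0.5014, -0.0315, 0.0689]
tool_rot: [[-0.967, -0.255, 0.001], [-0.255, 0.967, 0.0], [-0.001, -0.0, -1.0]]
contact_force: [0.6, 0.2, -4.3]
grip_width: 0.532
finger_force: 62.4
```

Run:
```python
from h import *
go((.501,-.0315,.0605),14.8)
```

```text
t 6.5833 tcp [ 0.5014 -0.0315  0.0689] yaw_y 104.78 q [-0.06  0.28 -0.53  0.75  0.   -0.32] F [ 0.6  0.2 -4.3] w 0.532 ff 62.40943908691406
shift [0.0004 0.0001 0.0084] twist -0.02
```

Request:
{"op": "send_rows", "data": {"rows": [[[0,0,0.003],0],[[0,0,0.002],0],[[0,0,0.002],0],[[0,0,0.001],0],[[0,0,0],0],[[0,0,0],0]]}}

```text
clock: 7.08
ee_pos: [0.5008, -0.0316, 0.0605]
tool_rot: [[-0.967, -0.255, 0.0], [-0.255, 0.967, 0.0], [-0.0, -0.0, -1.0]]
contact_force: [-0.6, 0.1, 0.2]
grip_width: 0.534
finger_force: 62.6
```

Request:
{"op": "send_rows", "data": {"rows": [[[0,0,0],0],[[0,0,0],0],[[0,0,0],0],[[0,0,0],0],[[0,0,0],0],[[0,0,-0.006],0],[[0,0,-0.015],0],[[0,0,-0.02],0],[[0,0,-0.02],0],[[0,0,-0.02],0],[[0,0,-0.015],0],[[0,0,-0.004],0]], "fingers": -1}}

```text
clock: 8.08
ee_pos: [0.5025, -0.0317, 0.1633]
tool_rot: [[-0.967, -0.255, 0.004], [-0.255, 0.967, -0.0], [-0.004, -0.001, -1.0]]
contact_force: [0.9, 0.4, -0.6]
grip_width: 0.997
finger_force: 0.0
```

Request:
{"op": "send_rows", "data": {"rows": [[[0.01,0,0],0],[[0.02,0,0],0],[[0.02,0,0],0],[[0.018,0,0],0],[[0.007,0,0],0],[[0,0,0],0],[[0,0,0],0]]}}

```text
clock: 8.67
ee_pos: [0.4282, -0.0508, 0.16]
tool_rot: [[-0.967, -0.255, 0.0], [-0.255, 0.967, 0.0], [-0.0, 0.0, -1.0]]
contact_force: [0.3, 0.5, 0.1]
grip_width: 0.998
finger_force: 0.0
```

Run:
```python
from h import *
go((.501-.075*.967,-.0315-.075*.255,.043),14.8)
s,im=snap('wrist','pics/w2.png')
```

```text
t 8.6667 tcp [ 0.4282 -0.0508  0.16  ] yaw_y 104.74 q [-0.12  0.06 -0.57  0.94  0.   -0.38] F [0.3 0.5 0.1] w 0.998 ff 0.0
shift [-3.00e-04  1.00e-04  1.17e-01] twist -0.06
```

View pics/w2.png

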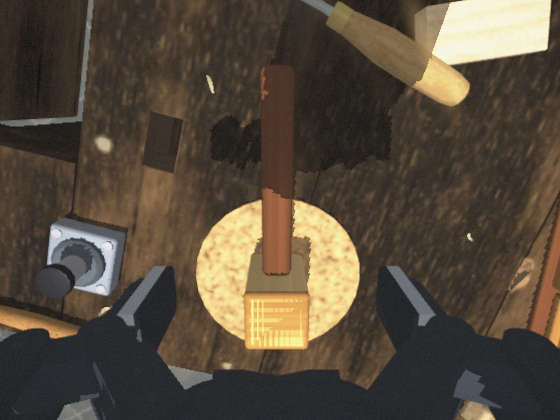

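The mallet stands upright on the mat, head top at (277,320), handle centred between the fingers.

Request:
{"op": "send_rows", "data": {"rows": [[[0,0,0.007],0],[[0,0,0.015],0],[[0,0,0.02],0],[[0,0,0.02],0],[[0,0,0.02],0],[[0,0,0.015],0],[[0,0,0.01],0],[[0,0,0.007],0],[[0,0,0.003],0],[[0,0,0],0]]}}

```text
clock: 9.55
ee_pos: [0.4282, -0.0506, 0.0426]
tool_rot: [[-0.967, -0.255, -0.001], [-0.255, 0.967, 0.0], [0.001, 0.0, -1.0]]
contact_force: [0.4, -0.3, -0.2]
grip_width: 1.0
finger_force: 0.0
```

Request:
{"op": "send_rows", "data": {"rows": [[[0,0,0],0],[[0,0,0],0],[[0,0,0],0],[[0,0,0],0],[[0,0,0],0],[[0,0,0],0],[[0,0,0],0],[[0,0,0],0],[[0,0,0],0],[[0,0,0],0]], "fingers": 1, "force": 110}}

```text
clock: 10.38
ee_pos: [0.4285, -0.0507, 0.0438]
tool_rot: [[-0.967, -0.255, 0.001], [-0.255, 0.967, 0.0], [-0.001, -0.0, -1.0]]
contact_force: [-1.7, -0.1, 5.6]
grip_width: 0.236
finger_force: 107.3
```

Request:
{"op": "send_rows", "data": {"rows": [[[0,0,-0.003],0],[[0,0,-0.007],0],[[0,0,-0.012],0],[[0,0,-0.018],0],[[0,0,-0.018],0],[[0,0,-0.018],0],[[0,0,-0.018],0],[[0,0,-0.018],0],[[0,0,-0.01],0],[[0,0,-0.004],0],[[0,0,0],0]]}}

```text
clock: 11.3
ee_pos: [0.4286, -0.0508, 0.1699]
tool_rot: [[-0.967, -0.255, 0.001], [-0.255, 0.967, -0.0], [-0.001, -0.001, -1.0]]
contact_force: [0.5, -0.2, -3.5]
grip_width: 0.24
finger_force: 107.7
```

Run:
```python
from h import *
go((.498,-.346,.17),-35)
# heights of vise jaw end: scene vs side guesses
for p,q in(((383,300),(298,160)),((345,292),(298,180))): print(tri(ray('scene',p),ray('side',q)))
s,im=snap('wrist','pics/w3.png'); s,im2=snap('side','pics/s3.png')
cv2.imwrite('pics/c3.png',np.hstack([cv2.resize(im,(400,300)),cv2.resize(im2,(400,300))])[:,:,::-1])
```

```text
t 11.3 tcp [ 0.4286 -0.0508  0.1699] yaw_y 104.76 q [-0.12  0.05 -0.56  0.97 -0.   -0.38] F [ 0.5 -0.2 -3.5] w 0.24 ff 107.74231195449829
shift [ 8.100e-03 -3.031e-01  1.000e-04] twist 49.76
(array([ 0.43374797, -0.382343  ,  0.00121833]), np.float64(0.0046992020820918615))
(array([ 0.42556259, -0.29417415, -0.01375787]), np.float64(0.01760327563064373))
```

View pics/c3.png

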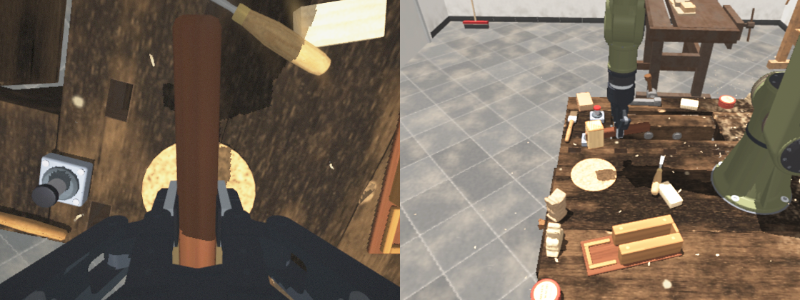

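Request:
{"op": "send_rows", "data": {"rows": [[[0.004,-0.0142,0],0],[[0.008,-0.028,0],0],[[0.008,-0.03,0],0],[[0.008,-0.03,0],0],[[0.008,-0.03,0],0],[[0.008,-0.03,0],0],[[0.008,-0.03,0],0],[[0.008,-0.03,0],0],[[0.008,-0.03,0],0],[[0.008,-0.028,0],0],[[0.0052,-0.016,0],0],[[0.002,-0.008,0],0]]}}

```text
clock: 12.4
ee_pos: [0.4244, -0.3679, 0.1678]
tool_rot: [[-0.968, -0.253, -0.002], [-0.253, 0.968, 0.001], [0.002, 0.001, -1.0]]
contact_force: [0.4, 0.5, -3.9]
grip_width: 0.234
finger_force: 108.3
```

Request:
{"op": "send_rows", "data": {"rows": [[[0,0,0],0],[[0,0,0],0],[[0,0,0],0],[[0,0,0],0]]}}

```text
clock: 12.73
ee_pos: [0.4254, -0.3646, 0.1692]
tool_rot: [[-0.967, -0.256, -0.0], [-0.256, 0.967, 0.001], [0.0, 0.001, -1.0]]
contact_force: [-0.4, 0.5, -4.2]
grip_width: 0.237
finger_force: 108.3
```

Run:
```python
from h import *
go((.4257,-.3661,.17),14.8)
s,im=snap('scene','pics/sc4.png');s,im2=snap('side','pics/s4.png')
A=cv2.resize(im[170:320,290:440],(400,400));B=cv2.resize(im2[90:240,200:350],(400,400))
cv2.imwrite('pics/c4.png',np.hstack([A,B])[:,:,::-1])
```

```text
t 12.7333 tcp [ 0.4254 -0.3646  0.1692] yaw_y 104.86 q [-0.71  0.28 -0.27  1.02  0.   -0.97] F [-0.4  0.5 -4.2] w 0.237 ff 108.34898471832275
shift [ 0.0001 -0.0015 -0.0008] twist 0.06
```

View pics/c4.png

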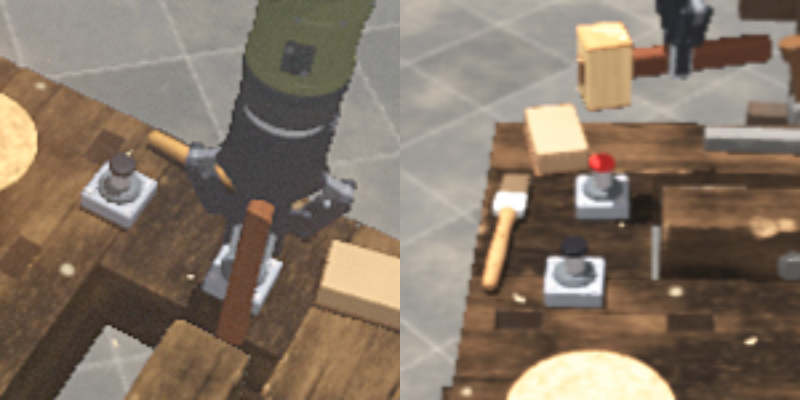

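The head is over the red stop (side view, head at (605,65), red cap at (602,163) below it), well clear of the black stop. Striking now.

Request:
{"op": "send_rows", "data": {"rows": [[[0,-0.0015,0.015],0],[[0,0,0.025],0],[[0,0,0.03],0],[[0,0,0.02],0],[[0,0,0],0]]}}

```text
clock: 13.25
ee_pos: [0.4257, -0.3671, 0.0775]
tool_rot: [[-0.967, -0.255, -0.0], [-0.255, 0.967, -0.0], [0.0, 0.0, -1.0]]
contact_force: [0.5, -0.4, -3.5]
grip_width: 0.239
finger_force: 110.3
```

Request:
{"op": "send_rows", "data": {"rows": [[[0,0,0],0],[[0,0,0],0]]}}

```text
clock: 13.42
ee_pos: [0.4259, -0.367, 0.0796]
tool_rot: [[-0.967, -0.256, -0.0], [-0.256, 0.967, 0.0], [0.0, 0.0, -1.0]]
contact_force: [-0.9, 0.2, -4.0]
grip_width: 0.239
finger_force: 110.3
```

Request:
{"op": "send_rows", "data": {"rows": [[[0,0,-0.01],0],[[0,0,-0.02],0],[[0,0,-0.02],0],[[0,0,-0.02],0],[[0,0,-0.015],0],[[0,0,-0.005],0],[[0,0,0],0],[[0,0,0],0]]}}

```text
clock: 14.08
ee_pos: [0.4258, -0.3674, 0.1695]
tool_rot: [[-0.967, -0.255, 0.0], [-0.255, 0.967, -0.0], [-0.0, -0.0, -1.0]]
contact_force: [-0.4, 0.7, -3.7]
grip_width: 0.233
finger_force: 110.3
```

Run:
```python
from h import *
go((.4257,-.3661,.17),14.8)
s,im2=snap('side','pics/s5.png')
B=cv2.resize(im2[85:205,225:345],(500,500),interpolation=cv2.INTER_CUBIC);
cv2.imwrite('pics/c5.png',B[:,:,::-1])
def red(im):
    x,y,w,h=255,135,45,40; c=im[y:y+h,x:x+w].astype(int); m=(c[:,:,0]>110)&(c[:,:,1]<80)&(c[:,:,2]<80)
    v,u=np.nonzero(m); return u.mean()+x,v.mean()+y,v.min()+y,len(u)
for f in('side0','s4','s5'):
    print(red(cv2.imread(f'pics/{f}.png')[:,:,::-1]))
print(proj('side',(.498,-.347,.058)),proj('side',(.498,-.347,.044)))
```

```text
t 14.0833 tcp [ 0.4258 -0.3674  0.1695] yaw_y 104.78 q [-0.71  0.29 -0.27  1.02  0.   -0.97] F [-0.4  0.7 -3.7] w 0.233 ff 110.25317430496216
shift [-0.0003  0.0013 -0.0005] twist -0.02
(np.float64(275.45454545454544), np.float64(152.4090909090909), np.int64(150), 22)
(np.float64(275.9130434782609), np.float64(151.0), np.int64(148), 46)
(np.float64(275.85), np.float64(154.6), np.int64(152), 40)
(np.float64(275.2777198189211), np.float64(149.5009450220964)) (np.float64(275.26612256213014), np.float64(153.6956884090154))
```

View pics/c5.png

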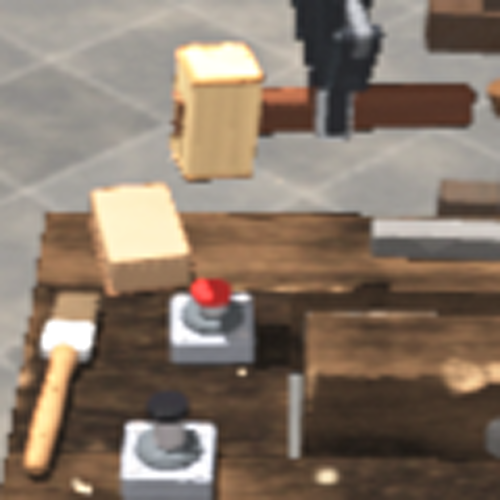

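Run:
```python
from h import *
for k in range(4): cv2.imwrite(f'pics/t{k}.png',manip.snapshot('side')[:,:,::-1])
def red(im):
    c=im[138:170,262:290].astype(float); r=np.clip(c[:,:,0]-np.maximum(c[:,:,1],c[:,:,2])-40,0,None)
    v,u=np.mgrid[138:170,262:290]; return (u*r).sum()/r.sum(),(v*r).sum()/r.sum()
for f in('side0','s1','s3','s4','s5','t0','t1','t2','t3'): print(f,red(cv2.imread(f'pics/{f}.png')[:,:,::-1]))
# head outline: pale mask, bottom/top rows per column
for f in('s4','t0'):
    im=cv2.imread(f'pics/{f}.png')[:,:,::-1].astype(int)[85:140,260:295]; m=(im[:,:,0]>im[:,:,2]+45)&(im[:,:,0]>140)
    print(f,[(u+260,np.nonzero(m[:,u])[0][[0,-1]]+85) for u in range(8,28,3) if m[:,u].any()])
o=np.array([.498,-.345,.131]); p=proj('side',o); q=proj('side',o+[0,0,.01]); print(p,q)
```

```text
side0 (np.float64(275.45367284362084), np.float64(150.0797227036395))
s1 (np.float64(nan), np.float64(nan))
s3 (np.float64(275.4009168303864), np.float64(150.32180746561886))
s4 (np.float64(275.01400233372226), np.float64(150.29971661943657))
s5 (np.float64(274.9368826385401), np.float64(154.17897204085048))
t0 (np.float64(274.94680673670166), np.float64(154.15557778889445))
t1 (np.float64(274.94532158883163), np.float64(154.1655309955127))
t2 (np.float64(274.94544244843644), np.float64(154.16783100465736))
t3 (np.float64(274.93343368456266), np.float64(154.18397725372137))
s4 [(268, array([ 99, 139])), (271, array([ 99, 137])), (274, array([ 98, 138])), (277, array([ 98, 138])), (280, array([ 98, 138])), (283, array([ 98, 139])), (286, array([104, 139]))]
t0 [(268, array([ 96, 139])), (271, array([ 96, 137])), (274, array([ 96, 138])), (277, array([ 96, 138])), (280, array([ 96, 138])), (283, array([ 96, 139])), (286, array([ 99, 139]))]
(np.float64(275.3243847632913), np.float64(126.98668554484517)) (np.float64(275.33336685694405), np.float64(123.70732667875451))<stdin>:5: RuntimeWarning: invalid value encountered in scalar divide
```

The red cap's drop of 3.9 px of the expected 4.2 px is about 13 mm of 14, and the mallet has tipped slightly in the grip. I'll strike once more to be sure it's fully down.

Request:
{"op": "send_rows", "data": {"rows": [[[0,0.001,0.015],0],[[0,0,0.025],0],[[0,0,0.03],0],[[0,0,0.022],0],[[0,0,0.006],0]], "force": 120}}

```text
clock: 14.75
ee_pos: [0.4234, -0.3664, 0.0689]
tool_rot: [[-0.967, -0.254, -0.004], [-0.254, 0.967, 0.0], [0.004, 0.001, -1.0]]
contact_force: [-14.4, -1.5, 24.5]
grip_width: 0.236
finger_force: 124.5
```

Request:
{"op": "send_rows", "data": {"rows": [[[0,0,0],0]]}}

```text
clock: 14.83
ee_pos: [0.4238, -0.3664, 0.0704]
tool_rot: [[-0.967, -0.254, -0.003], [-0.254, 0.967, 0.001], [0.003, 0.001, -1.0]]
contact_force: [-5.4, 1.4, 2.5]
grip_width: 0.236
finger_force: 121.1
```

Request:
{"op": "send_rows", "data": {"rows": [[[0,0,-0.01],0],[[0,0,-0.02],0],[[0,0,-0.02],0],[[0,0,-0.02],0],[[0,0,-0.02],0],[[0,0,-0.008],0],[[0,0,0],0],[[0,0,0],0]]}}

```text
clock: 15.5
ee_pos: [0.4256, -0.3666, 0.1692]
tool_rot: [[-0.967, -0.255, 0.0], [-0.255, 0.967, -0.0], [-0.0, -0.0, -1.0]]
contact_force: [-0.3, -0.1, -4.6]
grip_width: 0.239
finger_force: 120.2
```

Run:
```python
from h import *
for k in range(1): cv2.imwrite(f'pics/u{k}.png',manip.snapshot('side')[:,:,::-1])
def red(im):
    c=im[138:170,262:290].astype(float); r=np.clip(c[:,:,0]-np.maximum(c[:,:,1],c[:,:,2])-40,0,None)
    v,u=np.mgrid[138:170,262:290]; return (u*r).sum()/r.sum(),(v*r).sum()/r.sum()
print(red(cv2.imread('pics/u0.png')[:,:,::-1]))
im=cv2.imread('pics/u0.png')[:,:,::-1].astype(int)[85:140,260:295]; m=(im[:,:,0]>im[:,:,2]+45)&(im[:,:,0]>140)
print([(u+260,np.nonzero(m[:,u])[0][[0,-1]]+85) for u in range(8,28,3) if m[:,u].any()])
go((.4285,-.0507,.17),14.8)
```

```text
(np.float64(274.9240912933221), np.float64(154.2165680473373))
[(268, array([ 94, 139])), (271, array([ 92, 137])), (274, array([ 93, 138])), (277, array([ 93, 138])), (280, array([ 93, 138])), (283, array([ 93, 139])), (286, array([ 95, 139]))]
t 15.55 tcp [ 0.4251 -0.3662  0.1684] yaw_y 104.77 q [-0.71  0.29 -0.27  1.01  0.   -0.97] F [-0.1 -0.  -4. ] w 0.235 ff 120.19703149795532
shift [-0.0837  0.3042 -0.0014] twist -0.03
```

The cap did not move under 25+ N, so it is fully down. The head is now tipped up about 12° in the grip. I'll hold it over the mat at the level height and relax the grip, so it settles onto its face.

Request:
{"op": "send_rows", "data": {"rows": [[[-0.004,0.0142,0],0],[[-0.008,0.028,0],0],[[-0.008,0.03,0],0],[[-0.008,0.03,0],0],[[-0.008,0.03,0],0],[[-0.008,0.03,0],0],[[-0.008,0.03,0],0],[[-0.008,0.03,0],0],[[-0.008,0.03,0],0],[[-0.008,0.028,0],0],[[-0.0052,0.016,0],0],[[-0.002,0.008,0],0]]}}

```text
clock: 16.55
ee_pos: [0.4268, -0.0484, 0.1681]
tool_rot: [[-0.966, -0.258, -0.002], [-0.258, 0.966, 0.001], [0.002, 0.002, -1.0]]
contact_force: [-0.2, -0.5, -4.1]
grip_width: 0.236
finger_force: 120.1
```

Request:
{"op": "send_rows", "data": {"rows": [[[0,0,0.005],0],[[0,0,0.01],0],[[0,0,0.015],0],[[0,0,0.02],0],[[0,0,0.02],0],[[0,0,0.015],0],[[0,0,0.012],0],[[0,0,0.008],0],[[0,0,0.004],0],[[0,0,0.001],0],[[0,0,0],0],[[0,0,0],0]]}}

```text
clock: 17.55
ee_pos: [0.429, -0.0515, 0.0598]
tool_rot: [[-0.967, -0.255, 0.001], [-0.255, 0.967, -0.0], [-0.001, -0.0, -1.0]]
contact_force: [0.7, 0.8, -3.6]
grip_width: 0.232
finger_force: 120.1
```

Run:
```python
from h import *
go((.4285,-.0507,.0445),14.8)
```

```text
t 17.55 tcp [ 0.429  -0.0515  0.0598] yaw_y 104.75 q [-0.12  0.18 -0.7   0.69 -0.   -0.38] F [ 0.7  0.8 -3.6] w 0.232 ff 120.10330438613892
shift [0.0003 0.0009 0.0153] twist -0.05
```

Request:
{"op": "send_rows", "data": {"rows": [[[0,0.001,0.005],0],[[0,0,0.005],0],[[0,0,0.003],0],[[0,0,0.002],0],[[0,0,0],0],[[0,0,0],0],[[0,0,0],0],[[0,0,0],0]]}}

```text
clock: 18.22
ee_pos: [0.4283, -0.0503, 0.0444]
tool_rot: [[-0.967, -0.255, 0.0], [-0.255, 0.967, -0.0], [-0.0, -0.0, -1.0]]
contact_force: [-0.2, 1.3, -3.2]
grip_width: 0.236
finger_force: 120.1
```

Request:
{"op": "send_rows", "data": {"rows": [[[0,0,0],0],[[0,0,0],0],[[0,0,0],0],[[0,0,0],0],[[0,0,0],0],[[0,0,0],0],[[0,0,0],0],[[0,0,0],0],[[0,0,0],0],[[0,0,0],0]], "force": 20, "fingers": 1}}

```text
clock: 19.05
ee_pos: [0.4281, -0.0503, 0.0443]
tool_rot: [[-0.967, -0.255, -0.0], [-0.255, 0.967, -0.0], [0.0, -0.0, -1.0]]
contact_force: [0.1, 0.4, -3.0]
grip_width: 0.243
finger_force: 120.1
```

Run:
```python
from h import *
go((.4285,-.0507,.0445),14.8)
s,im=snap('side','pics/s7.png')
cv2.imwrite('pics/c7.png',cv2.resize(im[180:310,220:350],(520,520),interpolation=cv2.INTER_CUBIC)[:,:,::-1])
```

```text
t 19.05 tcp [ 0.4281 -0.0503  0.0443] yaw_y 104.77 q [-0.12  0.2  -0.72  0.65 -0.   -0.37] F [ 0.1  0.4 -3. ] w 0.243 ff 120.09665250778198
shift [-0.0003 -0.0005 -0.0002] twist -0.03
```

View pics/c7.png

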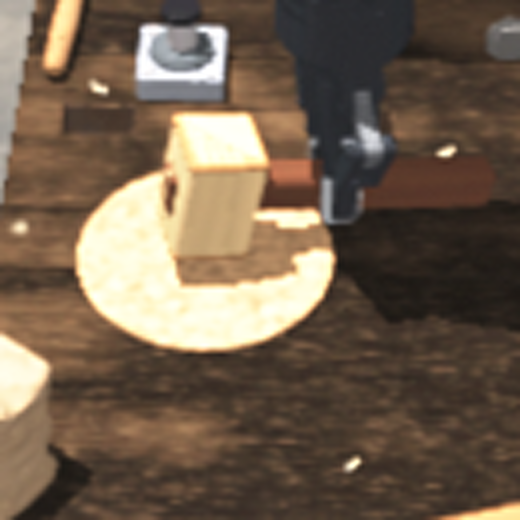

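The head is still tipped up and the grip force has not relaxed, so I'll ease the fingers by opening.

Request:
{"op": "send_rows", "data": {"rows": [[[0,0,0],0],[[0,0,0],0],[[0,0,0],0],[[0,0,0],0]], "fingers": 0.56}}

```text
clock: 19.43
ee_pos: [0.4281, -0.0502, 0.0443]
tool_rot: [[-0.967, -0.255, -0.0], [-0.255, 0.967, 0.0], [0.0, 0.0, -1.0]]
contact_force: [0.1, -0.4, -3.5]
grip_width: 0.233
finger_force: 120.1
```

Request:
{"op": "send_rows", "data": {"rows": [[[0,0,0],0],[[0,0,0],0],[[0,0,0],0],[[0,0,0],0]], "fingers": 0.53}}

```text
clock: 19.77
ee_pos: [0.4282, -0.0502, 0.0443]
tool_rot: [[-0.967, -0.255, 0.0], [-0.255, 0.967, 0.0], [-0.0, 0.0, -1.0]]
contact_force: [-0.5, -0.0, -3.6]
grip_width: 0.239
finger_force: 96.4
```

Request:
{"op": "send_rows", "data": {"rows": [[[0,0,0],0],[[0,0,0],0],[[0,0,0],0],[[0,0,0],0]], "fingers": 0.5}}

```text
clock: 20.1
ee_pos: [0.4282, -0.0502, 0.0443]
tool_rot: [[-0.967, -0.255, 0.0], [-0.255, 0.967, 0.0], [-0.0, -0.0, -1.0]]
contact_force: [0.4, 0.0, -3.1]
grip_width: 0.248
finger_force: 32.5
```

Request:
{"op": "send_rows", "data": {"rows": [[[0,0,0],0],[[0,0,0],0],[[0,0,0],0],[[0,0,0],0],[[0,0,0],0],[[0,0,0],0]], "fingers": 0.45}}

```text
clock: 20.6
ee_pos: [0.4283, -0.0502, 0.0444]
tool_rot: [[-0.967, -0.255, 0.0], [-0.255, 0.967, -0.0], [-0.0, -0.0, -1.0]]
contact_force: [-0.9, -0.9, -0.1]
grip_width: 0.28
finger_force: 0.0
```

Released: the force is zero and the mat carries the mallet. I'll open fully, retreat and check.

Request:
{"op": "send_rows", "data": {"rows": [[[0,0,0],0],[[0,0,0],0],[[0,0,0],0],[[0,0,0],0],[[0,0,0],0],[[0,0,0],0],[[0,0,-0.006],0],[[0,0,-0.015],0],[[0,0,-0.02],0],[[0,0,-0.025],0],[[0,0,-0.025],0],[[0,0,-0.025],0]], "fingers": -1}}

```text
clock: 21.6
ee_pos: [0.4278, -0.0502, 0.1618]
tool_rot: [[-0.967, -0.255, -0.0], [-0.255, 0.967, 0.0], [0.0, 0.0, -1.0]]
contact_force: [-0.1, 0.2, 0.3]
grip_width: 1.001
finger_force: 0.0
```

Request:
{"op": "send_rows", "data": {"rows": [[[0,0,-0.02],0],[[0.0,0,-0.01],0],[[0,0,0],0],[[0,0,0],0]]}}

```text
clock: 21.93
ee_pos: [0.4282, -0.0503, 0.1902]
tool_rot: [[-0.967, -0.255, 0.001], [-0.255, 0.967, -0.0], [-0.001, -0.0, -1.0]]
contact_force: [-0.1, 0.7, -0.4]
grip_width: 1.0
finger_force: 0.0
```

Run:
```python
from h import *
s,w=snap('wrist','pics/w8.png'); _,d=snap('side','pics/s8.png')
def red(im):
    c=im[138:170,262:290].astype(float); r=np.clip(c[:,:,0]-np.maximum(c[:,:,1],c[:,:,2])-40,0,None)
    v,u=np.mgrid[138:170,262:290]; return (u*r).sum()/r.sum(),(v*r).sum()/r.sum()
print(red(d),s['ee_pos'])
a=cv2.imread('pics/side0.png')[:,:,::-1][260:365,198:245].astype(int);print('carving diff',np.abs(a-d[260:365,198:245]).mean())
cv2.imwrite('pics/c8.png',np.hstack([cv2.resize(w,(400,300)),cv2.resize(d[140:374,190:502],(400,300),interpolation=cv2.INTER_CUBIC)])[:,:,::-1])
```

```text
(np.float64(275.55308542171923), np.float64(153.88318512530316)) [ 0.42823873 -0.05025709  0.19020149]
carving diff 6.747247551502871
```

View pics/c8.png

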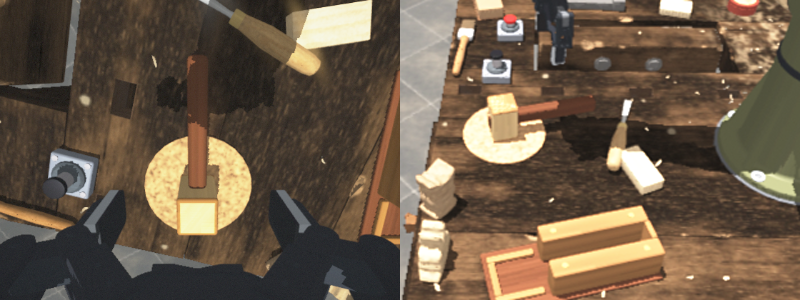

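The mallet stands on its face near the middle of the mat. The red cap is down, the black cap is up, and both carvings are where they were.

```bash
python3 -c "
from cell import manip
print(manip.finish_job())"
```

```text
the job is handed in; nothing more can be done
None
```

The job is handed in: the red stop was driven down with two blows of the mallet, and a second blow of over 24 N moved it no further. The black stop is still up, the mallet stands on its striking face with its head wholly on the cork mat, and the owl and hare are where they were.

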